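# Load a tartlet into the bench oven

### The job

The round tartlet is due in the bench oven. Pull the oven door all the way down, which brings the baking tray out with it, set the round tartlet gently and upright on the tray, then push the door back up until it is fully shut with the tartlet inside. Ease the door both ways without letting it fall or slam, do not drop or tip the tartlet, and leave the other two tartlets, the bowl and the spatula where they are.

Things in the scene. Friction and masses are not known exactly. Their poses are not given: they have to be found in the camera images.
- door_hinge (a point): Fixed point on the oven: middle of the door's hinge line, 65 mm above the bench, at the foot of the front face. Axes: x points into the oven (the front looks along -x), y along the hinge, z up.
- oven: Steel bench oven, fixed. Origin under the middle of its chamber; front face at x = -160 mm, back at 160, y from -180 to 270 (180 to 270 is a dark control column), flat roof 270 mm above the bench. The mouth behind the door is 324 wide, 165 high.
- door (a joint): Oven door angle: 0 shut (upright), 1.45 rad fully open at its stop, nearly level, its top swung out along the oven's -x. Steel frame with dark window, 340 wide, 165 high from the hinge, 2 to 20 mm in front of the front plane, 0.6 kg. No latch; a stiff hinge (0.75 N m) makes it stay where left: 4 to 10 N at the handle moves it.
- door_handle (a point): Middle of the handle: round steel bar 12 mm thick, 190 long, parallel to the hinge, bracketed at its ends. In the door's plane 225 mm from the hinge (60 beyond the top edge), and 55 mm out in front. Free for fingers from above on both sides, door shut (bar 290 mm above bench) or open (38 mm). Axes turn with the door: z from hinge to top, y along the bar, -x out.
- tray_spot (a point): Point on the top of the level perforated baking tray, 140 mm above the bench, on its centreline, 75 mm behind its front edge. Axes as the oven's. Tray 250 deep (x -75 to 175), 280 wide, 6 mm rim at sides and back. Linked to the door: comes out 0.128 m per rad of door angle (186 mm fully open, this point then 86 mm in front of the oven), and back in as it shuts.
- round_tartlet: The round tartlet: a pastry shell in a round steel mould, 62 mm diameter, 26 high, vertical sides, about 0.12 kg. Origin at the centre of its underside, z up. It stands on the bench.
- square_tartlet: A square tartlet in its steel mould, 58 x 58, 26 high; origin at the centre of its underside. To be left alone.
- oblong_tartlet: An oblong tartlet in its steel mould, 80 (x) x 40 (y), 26 high; origin at the centre of its underside. To be left alone.
- bowl: A white bowl, 120 mm across, 55 high; origin at the centre of its underside. To be left alone.
- spatula: A spatula lying on the bench; origin under its middle, x along its length. To be left alone.
Not all that is in view belongs to the job. Leave any purple look-alike of the round_tartlet alone.

How it is judged:
On the way, in this order (a step that is already met when the one before it is completed fails the run):
1. the oven door is pulled down fully open, the round tartlet still standing upright (value of joint door above 1.3 rad and angle between round_tartlet's own z axis and vertical below 0.12 rad), for 0.2 s.
2. with the door open, the round tartlet stands upright on the tray, let go (x of round_tartlet in the frame of tray_spot between -0.05 and 0.13 m and y of round_tartlet in the frame of tray_spot between -0.11 and 0.11 m and z of round_tartlet in the frame of tray_spot between -0.004 and 0.006 m and angle between round_tartlet's own z axis and vertical below 0.12 rad and contact force between the fingers and round_tartlet below 0.1 N and linear speed of round_tartlet below 0.03 m/s and value of joint door above 1.2 rad), for 0.2 s.
At the end, for the whole second after the job is handed in: Door shut within 0.05 rad; the round tartlet upright within 0.12 rad, let go and at rest, flat on the tray, its centre from 50 mm ahead of tray_spot to 130 mm behind it and within 110 mm of the centreline; the other tartlets, bowl and spatula within 30 mm of their starts (x of round_tartlet in the frame of tray_spot between -0.05 and 0.13 m and y of round_tartlet in the frame of tray_spot between -0.11 and 0.11 m and z of round_tartlet in the frame of tray_spot between -0.004 and 0.006 m and angle between round_tartlet's own z axis and vertical below 0.12 rad and contact force between the fingers and round_tartlet below 0.1 N and linear speed of round_tartlet below 0.03 m/s and value of joint door below 0.05 rad); the robot touches nothing.
It fails at once if the round tartlet is dropped or flung (faster than 0.4 m/s while not held) (linear speed of round_tartlet above 0.4 m/s and contact force between the fingers and round_tartlet below 0.1 N).
It fails at once if the round tartlet is tipped by more than 0.6 rad (angle between round_tartlet's own z axis and vertical above 0.6 rad).
It fails at once if the door falls open (over 1.8 rad/s in its last quarter) (value of joint door above 1.1 rad and velocity of joint door above 1.8 rad/s).
It fails at once if the door is slammed shut (over 1.8 rad/s near shut) (value of joint door below 0.3 rad and velocity of joint door below -1.8 rad/s).
It fails at once if the square or oblong tartlet, the bowl or the spatula is moved by more than 30 mm (distance of any of square_tartlet, oblong_tartlet, bowl, spatula from where it was at the start of the episode above 0.03 m).
It also fails if it takes over 72 s, if anything falls off the work surface, if the arm or the gripper's body presses on something with over 40 N, if the wrist force passes 120 N, or if a joint passes its speed limit or range.

### The arm

A 6-joint arm with a two-finger parallel gripper is mounted at the origin on the work surface. World frame = base frame: x ahead of the robot, y to its left, z up, the work surface at z = 0. Lengths are in m, angles in rad, forces in N, time in s.
With the tool pointing down it reaches from about 0.325 to 1 m from the base axis. Payload 5.1 kg.
Tool frame: the origin (TCP) lies at the very end of the fingers, on their centre line; the grasp point (between the pads) lies behind it (hold_point_z is the x of the grasp point in the tool frame, in m); x points along the fingers, y is the direction in which the jaws open and shut, and the axes are right-handed (so a half turn about x gives the same grasp; the last joint's range is limited). The gripper opens to 85 mm and grips with 20 to 120 N. Pads are 22 mm wide; open, the fingers measure 114 mm over their backs; the gripper's body (76 mm by 85 mm) begins 54 mm behind the grasp point. The pads swing forward as they close: fully open they stand 13 mm farther back than shut.
Start: joints at [1.265, 0.124, 1.65, -0, 1.367, -0.083], TCP at [0.144, 0.634, 0.197] pointing down, gripper open.
Joint ranges: [-2.61, 2.61], [-1.02, 2.33], [0.03, 2.71], [-1.35, 4.49], [0.32, 2.68], [-2.91, 2.91]. Speed limits (rad/s): [2.57, 2.57, 3.14, 3.14, 3.14, 3.14].

### API

Orientations are given as a unit quaternion [w, x, y, z].
In Python, from bench import read_state, grab_frame, job_done, search_frame, landmark_of, hold_point_z gives the robot as it stands.
- The arm moves only by the tool jog_arm, never from a script. Its argument "moves" is a list that holds one entry, the list of rows, each a list of 7 numbers: the opening, from 0 (shut) to 1 (fully open), then the shift along the world's x, y, z in mm, then the turn, a rotation vector about the world's x, y, z in degrees. In form: [[[fingers, x, y, z, rx, ry, rz], ...]]. A call has 1 to 5 rows; each row shifts and turns the pose as measured when the row begins; what a row does not reach is not made up. A row lasts 1/12 s, in which the tool goes at most 41.7 mm and 7.16 degrees, less where a joint would pass 70% of its speed; a pose out of reach is approached as far as the arm can. A call is refused whole if a number of a shift passes 41.7 or a number of a turn 7.16, either way. A call with a gripper value outside its range is refused whole. The fingers move at their own pace and stop on an object; "newtons" is the grip in N (left out, the last holds). Time passes only in rows, so rows that do not move let the fingers close. It gives the time, the measured TCP pose, the force and the opening at its end, in the units of the state.
- read_state(): the state, without advancing time (a new reading comes with each control period).
- grab_frame(name): name is "scene" or "top" or "wrist"; returns a dict with "img" (384x512x3 uint8, blue, green, red), "fx", "fy", "cx", "cy" (pixels), "camera_from_world" (4x4, takes a point from world to camera coordinates); the wrist camera has in their place "T_tool_cam" (4x4, takes a point from camera to tool coordinates, whose origin is the TCP and whose axes are the tool frame's). Camera axes: x right, y down, z forward; pixel columns grow to the right and rows downward; lengths in m; the calibration is good to about 2 mm. The wrist camera is an equidistant fisheye: a pixel r from the principal point sees the ray r / f radians off the axis. A picture is of the moment at which its call begins: read the wrist's pose just before it. There is no depth.
- job_done(): hands the job in, once; it reports no verdict.
Trained networks look in a picture, given as the dict that the camera call returned (one of the last four; its "shot" number tells which), for a name from the list of things; names that differ only in an ending like _2 or _b are one class to them, and where a whole thing is asked for, a point or a joint stands for the part that bears it (a point fixed in the world has none). Each returns a list of dicts, best first, with "score" (0 to 1); they miss things now and then, are a little off and sometimes report something else, mostly with a low value. They report only what shows in the picture. A call takes as long as a camera call. They do not tell look-alikes from the thing itself.
- search_frame(thing, picture): "position" ([column, row] in pixels, amid what is visible of it).
- landmark_of(thing, picture): "position" ([column, row] in pixels: a listed point, or the origin of a listed thing).
The state is a dict: "time": time; "qpos": joint angles; "qvel": joint speeds; "effort": joint torques, N m; "tcp_pos": TCP position; "tool_rot": TCP orientation; "wrist_force": force on the tool from outside, world axes, zero at the start; "moment": the same for the moment, N m; "gripper_width": opening from 0.0 (shut) to 1.0 (fully open).
Only numpy, scipy, OpenCV 4.12 (cv2) and the standard library are available. Lean on these libraries where they do the work, as an engineer would, in place of code of your own. Each camera call takes 0.05 s, during which the arm holds its last target. There are 200 camera calls.

## Working session

There is one attempt and no reset: what is moved stays moved. The work goes in short steps, Python scripts to look and compute and a tool call to move; the robot and the scene stay as the last step left them, time stands still between calls to the robot, and variables do not carry over. Pictures are saved under pics/ and viewed, about 8 in all and at most 12, crops included, and the job is handed in when it is done.

Besides the shell and the picture viewer there is one more tool, called after "Request:" as name([rows], argument=value, ...), one row to a line, values as JSON. jog_arm: Moves the arm, as the interface text tells. Its arguments: {"type":"object","properties":{"moves":{"type":"array","items":{"type":"array","items":{"type":"array","items":{"type":"number"}}}},"newtons":{"type":"number"}},"required":["moves"]}

```bash
mkdir -p pics
cat > h.py <<'E'
import numpy as np, cv2
from bench import *
def proj(f,P):
    p=f["camera_from_world"]@np.r_[P,1]; return [f["fx"]*p[0]/p[2]+f["cx"],f["fy"]*p[1]/p[2]+f["cy"]]
def at(f,uv,z):
    M=np.array(f["camera_from_world"]);R,t=M[:3,:3],M[:3,3]
    c=-R.T@t; d=R.T@np.array([(uv[0]-f["cx"])/f["fx"],(uv[1]-f["cy"])/f["fy"],1]); return c+d*(z-c[2])/d[2]
E
python3 - <<'E'
from h import *
print(read_state(),hold_point_z)
Z=dict(door_hinge=.065,door_handle=.29,tray_spot=.14)
for n in("top","scene"):
    f=grab_frame(n);cv2.imwrite(f"pics/{n}0.png",f["img"])
    for k in("door_hinge","door_handle","oven","round_tartlet","square_tartlet","oblong_tartlet","bowl","spatula"):
        for r in landmark_of(k,f)[:3]: print(n,k,np.round(r["position"],1),round(r["score"],2),at(f,r["position"],Z.get(k,0)).round(3))
E
```

```text
{'time': 0.0, 'qpos': array([ 1.26540701e+00,  1.24500237e-01,  1.65168934e+00,  5.23446364e-06,
        1.36751547e+00, -8.26087455e-02]), 'qvel': array([ 0.00110744, -0.00106967, -0.00060548,  0.00144423, -0.00156428,
        0.00194522]), 'effort': array([ 8.77272796e-04, -4.23597336e+01, -3.65452695e+01,  1.69285317e-05,
        7.02343110e-03,  1.63537953e-05]), 'tcp_pos': array([0.14343558, 0.63326533, 0.19594719]), 'tool_rot': array([ 0.70257831,  0.07786989,  0.70286982, -0.07933486]), 'wrist_force': array([-0.27422444,  0.86820253, -0.62941519]), 'moment': array([ 0.02298565, -0.05378426, -0.0066075 ]), 'gripper_width': 0.9999027022935584} -0.0187
top door_hinge [339.2 192.1] 0.82 [ 0.514 -0.208  0.065]
top door_handle [334.4 182.8] 0.69 [ 0.525 -0.153  0.29 ]
top oven [211.6 169.4] 0.19 [0.586 0.218 0.   ]
top round_tartlet [159.  248.4] 0.76 [0.313 0.388 0.   ]
top round_tartlet [170.8 191.8] 0.51 [0.506 0.355 0.   ]
top square_tartlet [211.8 210. ] 0.76 [0.447 0.213 0.   ]
top oblong_tartlet [210.4 168.4] 0.73 [0.59  0.222 0.   ]
top bowl [167.6 135.9] 0.73 [0.699 0.373 0.   ]
top spatula [133.3 206.7] 0.94 [0.452 0.481 0.   ]
scene door_hinge [315.  180.3] 0.95 [ 0.511 -0.205  0.065]
scene door_handle [305.5 158.1] 0.98 [ 0.533 -0.151  0.29 ]
scene door_handle [183.4 244.6] 0.61 [0.419 0.34  0.29 ]
scene round_tartlet [305.9 156.6] 0.74 [ 0.637 -0.232  0.   ]
scene round_tartlet [194.6 294.5] 0.56 [0.303 0.384 0.   ]
scene round_tartlet [182.8 244.3] 0.53 [0.498 0.356 0.   ]
scene square_tartlet [224.4 240.8] 0.75 [0.447 0.204 0.   ]
scene oblong_tartlet [203.5 208. ] 0.7 [0.601 0.229 0.   ]
scene bowl [162.1 199.7] 0.7 [0.699 0.366 0.   ]
scene spatula [153.1 266. ] 0.77 [0.465 0.488 0.   ]
```

View pics/top0.png

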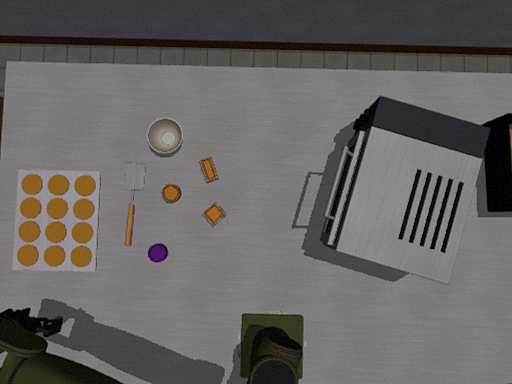

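```bash
python3 -c "
import cv2
a=cv2.imread('pics/top0.png')[160:290,110:240];b=cv2.imread('pics/scene0.png')[130:330,120:400]
cv2.imwrite('pics/c.png',cv2.hconcat([cv2.resize(a,(400,400)),cv2.resize(b,(400,286)) if 0 else cv2.resize(b[:, :200],(400,400))]))"
```

```text
(no output)
```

View pics/c.png

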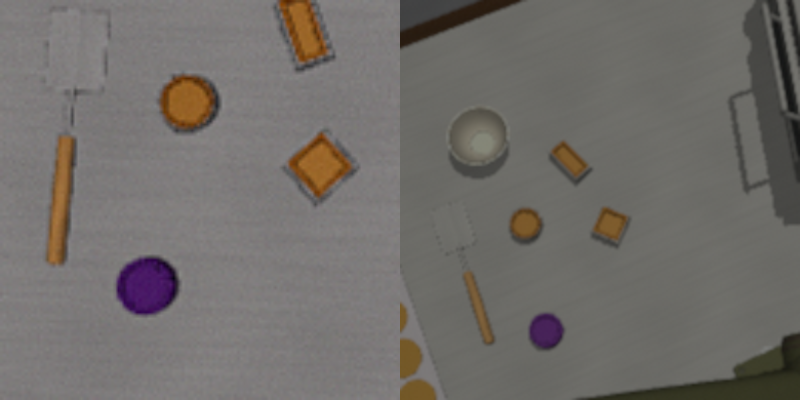

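View pics/scene0.png

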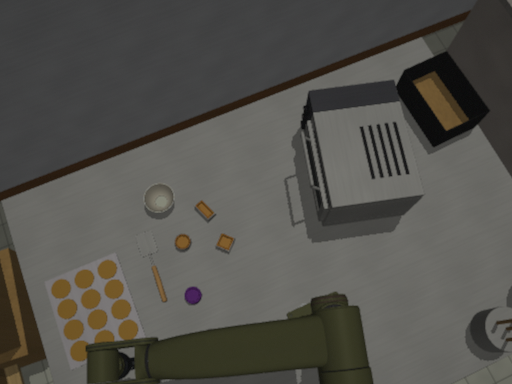

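Two things could be the round tartlet. The purple disc at top (159,248) is the look-alike. The orange round one at top (171,192), about world (0.502, 0.356), fits the description, and the crop confirms it. Next I'm checking the oven yaw with a model overlay.

Run:
```python
from h import *
from scipy.spatial.transform import Rotation as R
ims=[]
for n in("top","scene"):
    f=grab_frame(n)
    c={k:[at(f,p,.27).round(3)] for k,p in ()}
    H=np.array([.512,-.2065]);im=cv2.resize(f["img"],None,fx=3,fy=3,interpolation=cv2.INTER_CUBIC)
    for yaw,col in((-105,(0,255,0)),(-108,(0,0,255))):
        a=np.radians(yaw);X=np.array([np.cos(a),np.sin(a)]);Y=np.array([-X[1],X[0]])
        def P(x,y,z): return tuple(int(3*v+1) for v in proj(f,np.r_[H+X*(x)+Y*y,z]))
        for s in([(0,-.18,.27),(0,.27,.27),(.32,.27,.27),(.32,-.18,.27),(0,-.18,.27)],[(-.055,-.095,.29),(-.055,.095,.29)]):
            for p,q in zip(s,s[1:]): cv2.line(im,P(*p),P(*q),col,1)
    u,v=[int(3*t) for t in proj(f,np.r_[H+[-.03,-.13],.27])]
    ims.append(cv2.resize(im[max(v-300,0):v+300,u-300:u+300],(400,400))[:380])
cv2.imwrite('pics/ov.png',cv2.hconcat(ims))
s=read_state();print(R.from_quat(s['tool_rot'],scalar_first=True).as_matrix().round(3))
```

```text
[[ 0.     0.221  0.975]
 [ 0.     0.975 -0.221]
 [-1.     0.    -0.   ]]
```

View pics/ov.png

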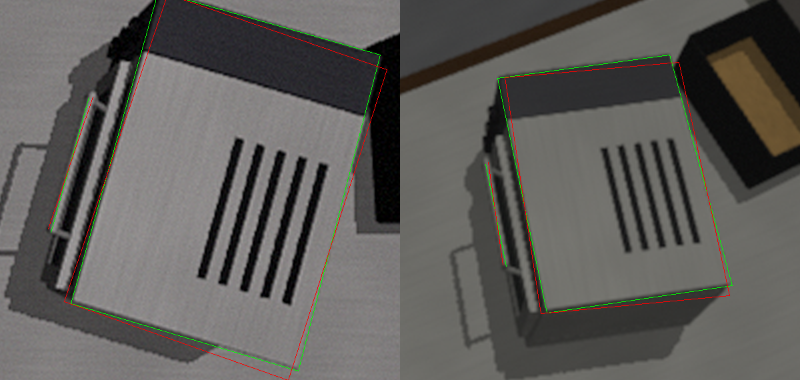

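The green model (yaw -105°) fits the oven in both views, with the handle middle at about (0.527, -0.152, 0.29). Moving above the handle now.

Request:
jog_arm([
  [[0.4,0,0,40,0,0,0],[0.4,0,0,40,0,0,0],[0.4,17,-35,12,0,0,-2.2],[0.4,17,-35,12,0,0,0],[0.4,17,-35,12,0,0,0]],
])

```text
time: 1.42
tcp_pos: [0.1917, 0.5265, 0.3089]
tool_rot: [0.7, 0.085, 0.703, -0.094]
wrist_force: [1.2, 0.5, -0.8]
gripper_width: 0.402
```

Request:
jog_arm([
  [[0.4,17,-35,12,0,0,0],[0.4,17,-35,12,0,0,0],[0.4,17,-35,12,0,0,0],[0.4,17,-35,12,0,0,0],[0.4,17,-35,0,0,0,0]],
])

```text
time: 1.83
tcp_pos: [0.2777, 0.3459, 0.3627]
tool_rot: [0.702, 0.086, 0.701, -0.091]
wrist_force: [0.5, 0.6, 0.7]
gripper_width: 0.401
```

Request:
jog_arm([
  [[0.4,17,-35,0,0,0,0],[0.4,17,-35,0,0,0,0],[0.4,17,-35,0,0,0,0],[0.4,17,-35,0,0,0,0],[0.4,17,-35,0,0,0,0]],
])

```text
time: 2.25
tcp_pos: [0.3641, 0.1624, 0.3664]
tool_rot: [0.705, 0.087, 0.698, -0.087]
wrist_force: [0.7, 1.2, -0.1]
gripper_width: 0.405
```

Request:
jog_arm([
  [[0.4,17,-35,0,0,0,0],[0.4,17,-35,0,0,0,0],[0.4,17,-35,0,0,0,0],[0.4,17,-35,0,0,0,0],[0.4,0,0,0,0,0,0]],
])

```text
time: 2.67
tcp_pos: [0.4345, 0.0091, 0.3676]
tool_rot: [0.707, 0.09, 0.696, -0.09]
wrist_force: [-0.5, -0.2, -0.2]
gripper_width: 0.396
```

Request:
jog_arm([
  [[0.4,18,-32,0,0,0,0],[0.4,18,-32,0,0,0,0],[0.4,18,-32,0,0,0,0],[0.4,18,-32,0,0,0,0],[0.4,18,-32,0,0,0,0]],
])

```text
time: 3.08
tcp_pos: [0.5255, -0.155, 0.3703]
tool_rot: [0.709, 0.09, 0.694, -0.089]
wrist_force: [0.1, 0.3, 0.3]
gripper_width: 0.402
```

Request:
jog_arm([
  [[0.4,0,0,0,0,0,0]],
])

```text
time: 3.17
tcp_pos: [0.527, -0.1594, 0.3683]
tool_rot: [0.708, 0.091, 0.694, -0.091]
wrist_force: [-1.4, 0.3, -1.3]
gripper_width: 0.399
```

```bash
cat >> h.py <<'E'
from scipy.spatial.transform import Rotation as Ro
def tool():
    s=read_state(); return s["tcp_pos"],Ro.from_quat(s["tool_rot"],scalar_first=True).as_matrix()
def wray(f,uv,p,R):
    d=np.array([uv[0]-f["cx"],uv[1]-f["cy"]]);r=np.hypot(*d);th=r/f["fx"]
    T=np.array(f["T_tool_cam"]);v=np.r_[np.sin(th)*d/r,np.cos(th)]
    return p+R@T[:3,3], R@T[:3,:3]@v
def wat(f,uv,z,p,R):
    c,v=wray(f,uv,p,R); return c+v*(z-c[2])/v[2]
E
python3 - <<'E'
from h import *
p,R=tool();print(p.round(4),R.round(3))
f=grab_frame("wrist");cv2.imwrite("pics/w1.png",f["img"])
for r in landmark_of("door_handle",f)[:2]: print(r,wat(f,r["position"],.29,p,R).round(4))
E
```

```text
[ 0.527  -0.1594  0.3683] [[ 0.019  0.254  0.967]
 [-0.002  0.967 -0.254]
 [-1.     0.003  0.019]]
{'position': [264.1, 192.3], 'score': 0.77} [ 0.5283 -0.1546  0.29  ]
```

View pics/w1.png

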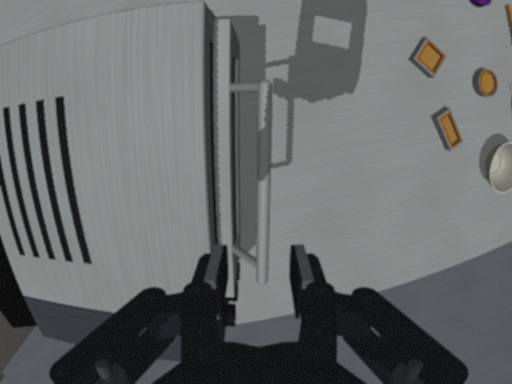

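Request:
jog_arm([
  [[0.4,1,6,-30,0,1,0],[0.4,0,0,-30,0,0,0],[0.4,0,0,-24,0,0,0],[0.4,0,0,0,0,0,0]],
])

```text
time: 3.6
tcp_pos: [0.5265, -0.1456, 0.288]
tool_rot: [0.705, 0.088, 0.698, -0.089]
wrist_force: [0.5, 0.4, -1.7]
gripper_width: 0.399
```

Run:
```python
from h import *
p,R=tool();print(p.round(4),R.round(3))
f=grab_frame("wrist")
for r in landmark_of("door_handle",f)[:2]: print(r,wat(f,r["position"],.29,p,R).round(4))
```

```text
[ 0.5265 -0.1456  0.288 ] [[ 0.011  0.248  0.969]
 [-0.002  0.969 -0.248]
 [-1.     0.001  0.011]]
{'position': [245.8, 242.0], 'score': 0.69} [ 0.5309 -0.1557  0.29  ]
```

Request:
jog_arm([
  [[0.4,0,-8,-8,0,0,0],[0.4,0,0,-8,0,0,0],[0.2,0,0,0,0,0,0],[0,0,0,0,0,0,0],[0,0,0,0,0,0,0]],
], newtons=40)

```text
time: 4.12
tcp_pos: [0.5311, -0.1551, 0.2854]
tool_rot: [0.713, 0.086, 0.69, -0.09]
wrist_force: [0.1, -0.4, 0.2]
gripper_width: 0.006
```

Request:
jog_arm([
  [[0,0,0,0,0,0,0],[0,0,0,0,0,0,0],[0,0,0,0,0,0,0]],
])

```text
time: 4.37
tcp_pos: [0.5317, -0.1555, 0.2871]
tool_rot: [0.713, 0.086, 0.69, -0.09]
wrist_force: [0.8, 0.3, -0.3]
gripper_width: -0.0
```

Request:
jog_arm([
  [[0.4,0,0,20,0,0,0],[0.4,0,0,10,0,2,0],[0.4,0,0,0,0,0,0],[0.4,0,0,0,0,0,0]],
])

```text
time: 4.7
tcp_pos: [0.5313, -0.1554, 0.3175]
tool_rot: [0.701, 0.084, 0.703, -0.092]
wrist_force: [0.5, -0.2, 0.3]
gripper_width: 0.401
```

Run:
```python
from h import *
p,R=tool();print(p.round(4),R.round(3))
f=grab_frame("wrist");w=f["img"]
for r in landmark_of("door_handle",f)[:2]: print(r,wat(f,r["position"],.29,p,R).round(4))
ims=[w]
for n in("top","scene"):
    f=grab_frame(n)
    for k,z in(("door_handle",.29),("door_hinge",.065)):
      for r in landmark_of(k,f)[:1]: print(n,k,r,at(f,r["position"],z).round(4))
    u,v=[int(t) for t in proj(f,[.53,-.15,.29])]
    ims.append(cv2.resize(f["img"][v-48:v+48,u-36:u+36],(288,384)))
im=cv2.hconcat([cv2.resize(w[100:,100:400],(405,384)) if 0 else w[:,180:392],*ims[1:]]);print(im.shape)
cv2.imwrite("pics/w2.png",im)
```

```text
[ 0.5313 -0.1554  0.3175] [[-0.004  0.247  0.969]
 [-0.01   0.969 -0.247]
 [-1.    -0.011 -0.001]]
{'position': [258.1, 212.5], 'score': 0.7} [ 0.5287 -0.1557  0.29  ]
top door_handle {'position': [207.9, 167.4], 'score': 0.37} [0.5588 0.1891 0.29  ]
top door_hinge {'position': [339.4, 190.8], 'score': 0.58} [ 0.5184 -0.209   0.065 ]
(384, 788, 3)
```

View pics/w2.png

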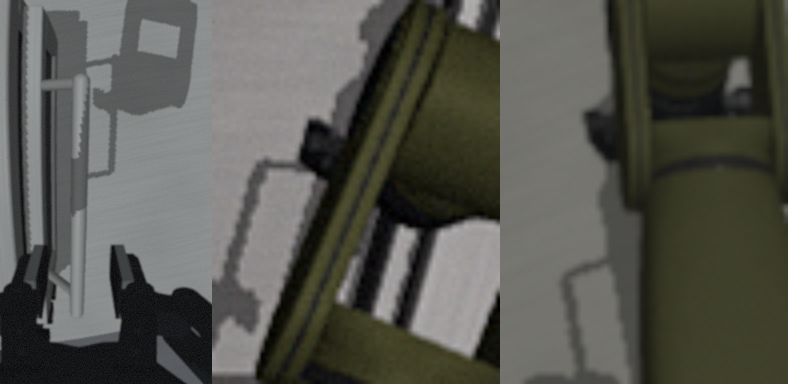

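Request:
jog_arm([
  [[0.4,0,0,-20,0,0,0],[0.4,0,0,-16,0,0,0],[0.4,0,0,-9,0,0,0],[0.4,0,0,0,0,0,0]],
])

```text
time: 5.43
tcp_pos: [0.5308, -0.1554, 0.271]
tool_rot: [0.701, 0.084, 0.702, -0.092]
wrist_force: [0.2, 0.4, -0.7]
gripper_width: 0.403
```

Request:
jog_arm([
  [[0.2,0,0,0,0,0,0],[0,0,0,0,0,0,0],[0,0,0,0,0,0,0],[0,0,0,0,0,0,0]],
])

```text
time: 5.77
tcp_pos: [0.5311, -0.1556, 0.2723]
tool_rot: [0.701, 0.084, 0.702, -0.092]
wrist_force: [0.2, -0.4, 0.4]
gripper_width: -0.002
```

```bash
cat >> h.py <<'E'
def wproj(f,P,p,R):
    T=np.array(f["T_tool_cam"]);q=np.linalg.inv(T)@np.r_[R.T@(np.array(P)-p),1];q=q[:3]
    r=np.hypot(q[0],q[1]);th=np.arctan2(r,q[2])*f["fx"];return [f["cx"]+q[0]/r*th,f["cy"]+q[1]/r*th]
E
python3 - <<'E'
from h import *
p,R=tool()
f=grab_frame("wrist");w=f["img"].copy();print(np.array(f["T_tool_cam"]).round(3))
X=np.array([-.26,-.966,0]);Y=np.array([.966,-.26,0]);H=np.array([.512,-.2065,.065])
for P,c in((p,(0,0,255)),(p+[0,0,.0187],(255,0,255)),(H+[0,0,.225]-.055*X,(0,255,0)),(H+[0,0,.225]-.055*X+.095*Y,(0,255,0)),(H+[0,0,.225]-.055*X-.095*Y,(0,255,0))):
    u=wproj(f,P,p,R);print(np.round(u));cv2.circle(w,tuple(int(t) for t in u),3,c,-1)
cv2.imwrite("pics/w3.png",w)
E
```

```text
[[-0.    -0.328  0.945 -0.177]
 [ 1.    -0.    -0.    -0.   ]
 [ 0.     0.945  0.328 -0.085]
 [ 0.     0.     0.     1.   ]]
[259. 232.]
[259. 245.]
[260. 237.]
[258. 346.]
[263.  70.]
```

View pics/w3.png

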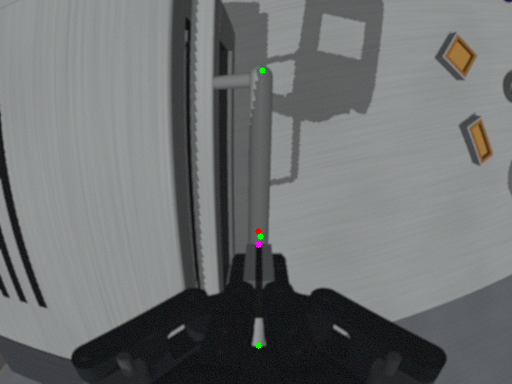

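Run:
```python
from h import *
f=grab_frame("wrist");cv2.imwrite("pics/w4.png",cv2.resize(f["img"][190:310,190:330],None,fx=5,fy=5,interpolation=cv2.INTER_CUBIC))
print(read_state())
```

```text
{'time': 5.8667, 'qpos': array([-0.37578688, -0.12743512,  1.77587838, -0.01107778,  1.49068816,
       -1.69548145]), 'qvel': array([ 0.00105403,  0.00382812,  0.00585177, -0.0016681 , -0.00032053,
       -0.00120832]), 'effort': array([-4.83708282e-03, -3.14578879e+01, -3.74092233e+01, -3.41355905e-02,
       -2.56801388e-03, -5.40769179e-05]), 'tcp_pos': array([ 0.53118291, -0.15562483,  0.2725216 ]), 'tool_rot': array([ 0.70144459,  0.08423896,  0.70169217, -0.09223548]), 'wrist_force': array([-0.81409146, -0.14533236, -0.63372645]), 'moment': array([ 0.00013544, -0.06866016,  0.01461409]), 'gripper_width': 0.0005213706039743969}
```

View pics/w4.png

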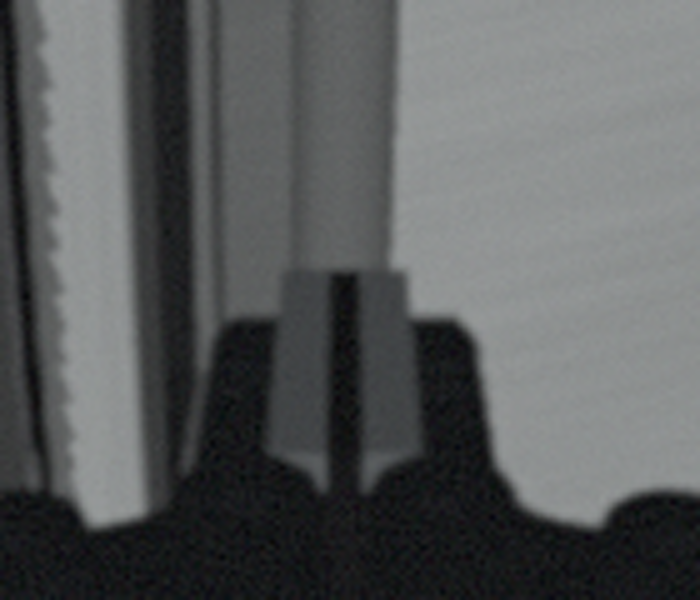

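Request:
jog_arm([
  [[0.4,0,0,0,0,0,0],[0.4,0,0,0,0,0,0],[0.4,0,0,-9,0,0,0],[0.4,0,0,-9,0,0,0],[0.4,0,0,-9,0,0,0]],
])

```text
time: 6.28
tcp_pos: [0.533, -0.1563, 0.2477]
tool_rot: [0.704, 0.084, 0.699, -0.093]
wrist_force: [0.3, 1.3, -0.3]
gripper_width: 0.4
```

Request:
jog_arm([
  [[0.2,0,0,0,0,0,0],[0,0,0,0,0,0,0],[0,0,0,0,0,0,0],[0,0,0,0,0,0,0]],
])

```text
time: 6.62
tcp_pos: [0.5313, -0.1557, 0.2435]
tool_rot: [0.702, 0.084, 0.701, -0.093]
wrist_force: [-0.8, -0.1, -0.3]
gripper_width: 0.123
```

Run:
```python
from h import *
p,R=tool();f=grab_frame("wrist")
for x in(0,-.01,-.02,-.03,-.04): print(x,np.round(wproj(f,p+R@np.array([x,0,-.011]),p,R)))
```

```text
0 [259. 216.]
-0.01 [259. 222.]
-0.02 [259. 229.]
-0.03 [259. 237.]
-0.04 [259. 246.]
```

The bar is held now (0.123), but the real fingertips sit about 30 mm behind the reported TCP. I'll take a deeper grip.

Request:
jog_arm([
  [[0.35,0,0,0,0,0,0],[0.35,0,0,-6,0,0,0],[0.3,0,0,-5,0,0,0],[0,0,0,0,0,0,0],[0,0,0,0,0,0,0]],
])

```text
time: 7.08
tcp_pos: [0.5314, -0.1558, 0.2315]
tool_rot: [0.702, 0.084, 0.701, -0.093]
wrist_force: [-0.5, -0.1, 5.0]
gripper_width: 0.126
```

Request:
jog_arm([
  [[0,0,0,0,0,0,0],[0,0,0,0,0,0,0]],
])

```text
time: 7.25
tcp_pos: [0.5314, -0.1558, 0.2316]
tool_rot: [0.702, 0.084, 0.701, -0.093]
wrist_force: [-1.0, 0.5, -0.6]
gripper_width: 0.125
```

Run:
```python
import numpy as np
o=np.array([.26,.966])
t=np.linspace(0,1.45,26)
out=.225*np.sin(t)+.055*np.cos(t);up=.225*np.cos(t)-.055*np.sin(t)
for i in range(25): print(i+1,round(t[i+1],2),(np.r_[o*(out[i+1]-out[i]),up[i+1]-up[i]]*1000).round(1),(np.r_[o*(out[i+1]-out[0]),up[i+1]-up[0]]*1000).round(0))
```

```text
1 0.06 [ 3.4 12.5 -3.6] [ 3. 13. -4.]
2 0.12 [ 3.3 12.3 -4.3] [ 7. 25. -8.]
3 0.17 [ 3.2 12.  -5. ] [ 10.  37. -13.]
4 0.23 [ 3.2 11.7 -5.8] [ 13.  49. -19.]
5 0.29 [ 3.1 11.4 -6.4] [ 16.  60. -25.]
6 0.35 [ 3.  11.  -7.1] [ 19.  71. -32.]
7 0.41 [ 2.8 10.6 -7.8] [ 22.  82. -40.]
8 0.46 [ 2.7 10.1 -8.4] [ 25.  92. -48.]
9 0.52 [ 2.6  9.6 -9. ] [ 27. 101. -57.]
10 0.58 [ 2.5  9.1 -9.5] [ 30. 110. -67.]
11 0.64 [  2.3   8.6 -10.1] [ 32. 119. -77.]
12 0.7 [  2.2   8.  -10.6] [ 34. 127. -88.]
13 0.75 [  2.    7.4 -11. ] [ 36. 134. -99.]
14 0.81 [  1.8   6.8 -11.5] [  38.  141. -110.]
15 0.87 [  1.6   6.1 -11.9] [  40.  147. -122.]
16 0.93 [  1.5   5.4 -12.2] [  41.  153. -134.]
17 0.99 [  1.3   4.7 -12.5] [  42.  157. -147.]
18 1.04 [  1.1   4.  -12.8] [  43.  161. -159.]
19 1.1 [  0.9   3.3 -13. ] [  44.  165. -172.]
20 1.16 [  0.7   2.6 -13.2] [  45.  167. -186.]
21 1.22 [  0.5   1.8 -13.3] [  46.  169. -199.]
22 1.28 [  0.3   1.1 -13.4] [  46.  170. -212.]
23 1.33 [  0.1   0.3 -13.4] [  46.  171. -226.]
24 1.39 [ -0.1  -0.4 -13.4] [  46.  170. -239.]
25 1.45 [ -0.3  -1.2 -13.4] [  45.  169. -252.]
```

Request:
jog_arm([
  [[0,3,12.5,-4,0,0,0],[0,3,12,-4,0,0,0],[0,3,12,-5,0,0,0],[0,3,12,-6,0,0,0],[0,3,11,-6,0,0,0]],
])

```text
time: 7.67
tcp_pos: [0.5475, -0.099, 0.2088]
tool_rot: [0.703, 0.082, 0.699, -0.099]
wrist_force: [-1.5, -2.4, 2.4]
gripper_width: 0.125
```

Request:
jog_arm([
  [[0,3,12,-8,0,0,0],[0,3,11,-8,0,0,0],[0,3,10,-9,0,0,0],[0,2.5,10,-9,0,0,0],[0,2.5,9,-10,0,0,0]],
])

```text
time: 8.08
tcp_pos: [0.5636, -0.0409, 0.1602]
tool_rot: [0.704, 0.08, 0.698, -0.099]
wrist_force: [0.3, -5.8, 0.6]
gripper_width: 0.125
```

Request:
jog_arm([
  [[0,2.5,9,-10,0,0,0],[0,2,8,-11,0,0,0],[0,2,7.5,-11,0,0,0]],
])

```text
time: 8.33
tcp_pos: [0.5706, -0.0154, 0.123]
tool_rot: [0.704, 0.078, 0.698, -0.1]
wrist_force: [1.8, -10.2, -0.9]
gripper_width: 0.121
```

Request:
jog_arm([
  [[0,1.5,6,-12,0,0,0],[0,1.5,5,-12,0,0,0],[0,1,4.5,-12.5,0,0,0],[0,1,4,-13,0,0,0],[0,1,3,-13,0,0,0]],
])

```text
time: 8.75
tcp_pos: [0.5774, 0.009, 0.0532]
tool_rot: [0.705, 0.075, 0.698, -0.101]
wrist_force: [-0.4, -7.4, 1.0]
gripper_width: 0.126
```

Request:
jog_arm([
  [[0,0,2,-13,0,0,0],[0,0,1,-13,0,0,0]],
])

```text
time: 8.92
tcp_pos: [0.5784, 0.0121, 0.0248]
tool_rot: [0.705, 0.074, 0.697, -0.102]
wrist_force: [0.7, -8.1, 2.2]
gripper_width: 0.121
```

Request:
jog_arm([
  [[0,0,0,-12,0,0,0],[0,0,0,-12,0,0,0],[0,0,-1,-10,0,0,0],[0,0,0,0,0,0,0]],
])

```text
time: 9.25
tcp_pos: [0.5778, 0.0107, -0.0147]
tool_rot: [0.705, 0.073, 0.698, -0.103]
wrist_force: [0.3, -6.1, 5.8]
gripper_width: 0.121
```

Run:
```python
from h import *
s=read_state();print(s["tcp_pos"].round(4),s["wrist_force"].round(1))
a,b=grab_frame("top"),grab_frame("scene")
for n,f in(("top",a),("scene",b)):
    for k,z in(("tray_spot",.14),("door_handle",.04),("round_tartlet",0)):
      for r in landmark_of(k,f)[:2]: print(n,k,np.round(r["position"]),round(r["score"],2),at(f,r["position"],z).round(4))
cv2.imwrite("pics/d1.png",cv2.hconcat([a["img"][60:360,110:510],b["img"][60:360,110:510]]))
```

```text
[ 0.5778  0.0107 -0.0147] [ 0.3 -6.1  5.8]
top tray_spot [320. 178.] 0.74 [ 0.5512 -0.1349  0.14  ]
top round_tartlet [161. 254.] 0.85 [0.2957 0.3815 0.    ]
top round_tartlet [171. 192.] 0.51 [0.5061 0.3536 0.    ]
scene tray_spot [296. 179.] 0.59 [ 0.523  -0.1242  0.14  ]
scene round_tartlet [185. 246.] 0.76 [0.4901 0.3501 0.    ]
scene round_tartlet [193. 294.] 0.75 [0.3057 0.3885 0.    ]
```

View pics/d1.png

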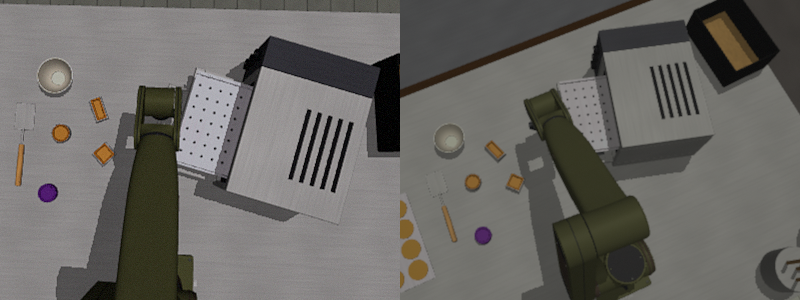

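Request:
jog_arm([
  [[0,0,0,-6,0,0,0],[0,0,0,-4,0,0,0],[0,0,0,0,0,0,0]],
])

```text
time: 9.9
tcp_pos: [0.5787, 0.0101, -0.0162]
tool_rot: [0.703, 0.073, 0.699, -0.105]
wrist_force: [2.7, -6.3, -6.2]
gripper_width: 0.125
```

Request:
jog_arm([
  [[0.4,0,0,0,0,0,0],[0.4,0,0,0,0,0,0],[0.4,0,0,20,0,0,0],[0.4,0,0,30,0,0,0],[0.4,0,0,40,0,0,0]],
])

```text
time: 10.32
tcp_pos: [0.5663, 0.0174, 0.0599]
tool_rot: [0.693, 0.076, 0.71, -0.103]
wrist_force: [-0.2, -0.2, -0.6]
gripper_width: 0.397
```

Request:
jog_arm([
  [[0.6,0,10,40,0,0,0],[0.8,-5,35,20,0,0,0],[1,-5,40,0,0,0,0],[1,-5,40,0,0,0,0],[1,-5,40,0,0,0,0]],
])

```text
time: 10.73
tcp_pos: [0.5487, 0.1877, 0.1282]
tool_rot: [0.695, 0.084, 0.707, -0.102]
wrist_force: [0.5, -0.7, 0.3]
gripper_width: 0.994
```

Request:
jog_arm([
  [[1,-8,40,0,0,0,0],[1,-8,40,0,0,0,0],[1,-8,40,0,0,0,0],[1,0,0,0,0,0,0],[1,0,0,0,0,0,0]],
])

```text
time: 11.15
tcp_pos: [0.5169, 0.3196, 0.1229]
tool_rot: [0.692, 0.083, 0.711, -0.096]
wrist_force: [-0.2, -0.3, 0.1]
gripper_width: 1.0
```

Run:
```python
from h import *
s=read_state();p,R=tool();print(p.round(4),R.round(3))
a,b,w=grab_frame("top"),grab_frame("scene"),grab_frame("wrist")
for n,f in(("top",a),("scene",b)):
    for k,z in(("tray_spot",.14),("door_handle",.038),("round_tartlet",0)):
      for r in landmark_of(k,f)[:3]: print(n,k,np.round(r["position"]),round(r["score"],2),at(f,r["position"],z).round(4))
for r in landmark_of("round_tartlet",w)[:3]: print(np.round(r["position"]),round(r["score"],2),wat(w,r["position"],0,p,R).round(4))
cv2.imwrite("pics/w5.png",cv2.hconcat([w["img"][:300],a["img"][90:390,250:510]]))
```

```text
[0.5169 0.3196 0.1229] [[-0.028  0.25   0.968]
 [-0.015  0.968 -0.251]
 [-0.999 -0.021 -0.024]]
top tray_spot [320. 177.] 0.81 [ 0.5555 -0.1339  0.14  ]
top door_handle [271. 172.] 0.56 [0.5787 0.015  0.038 ]
top round_tartlet [169. 193.] 0.48 [0.5025 0.3616 0.    ]
scene tray_spot [294. 174.] 0.55 [ 0.5435 -0.1256  0.14  ]
scene door_handle [255. 188.] 0.86 [0.5831 0.0171 0.038 ]
scene round_tartlet [193. 294.] 0.58 [0.3057 0.3877 0.    ]
scene round_tartlet [183. 246.] 0.56 [0.491  0.3579 0.    ]
[289. 160.] 0.65 [0.4996 0.3539 0.    ]
[136. 138.] 0.58 [0.4333 0.2011 0.    ]
[ 51. 287.] 0.36 [ 0.5934 -0.0346  0.    ]Traceback (most recent call last):
  File "<stdin>", line 8, in <module>
cv2.error: OpenCV(4.12.0) /io/opencv/modules/core/src/matrix_operations.cpp:64: error: (-215:Assertion failed) src[i].dims <= 2 && src[i].rows == src[0].rows && src[i].type() == src[0].type() in function 'hconcat'
```

Request:
jog_arm([
  [[1,-9,18,-20,0.9,-1.6,0],[1,-8,18,-25,0,0,0],[1,0,0,-20,0,0,0],[1,0,0,0,0,0,0],[1,0,0,0,0,0,0]],
])

```text
time: 12.07
tcp_pos: [0.5052, 0.3522, 0.0614]
tool_rot: [0.704, 0.095, 0.698, -0.091]
wrist_force: [0.7, 0.4, -0.0]
gripper_width: 0.998
```

Run:
```python
from h import *
p,R=tool();print(p.round(4),R[:,0].round(3))
w=grab_frame("wrist")
for r in landmark_of("round_tartlet",w)[:2]: print(np.round(r["position"]),round(r["score"],2),wat(w,r["position"],0,p,R).round(4))
hsv=cv2.cvtColor(w["img"],cv2.COLOR_BGR2HSV);m=cv2.inRange(hsv,(8,120,60),(25,255,255))
n,l,st,c=cv2.connectedComponentsWithStats(m)
for i in range(1,n):
    if st[i,4]>60: print(st[i],c[i].round(1),wat(w,c[i],.025,p,R).round(4))
v=w["img"].copy()
for x in(-.01,-.02,-.03,-.04,-.05): cv2.circle(v,tuple(int(t) for t in wproj(w,p+R@np.array([x,0,0]),p,R)),2,(0,0,255),-1)
cv2.imwrite("pics/w6.png",v)
```

```text
[0.5052 0.3522 0.0614] [ 0.01   0.005 -1.   ]
[252. 196.] 0.74 [0.501  0.3479 0.    ]
[485   0  27  30 556] [500.9  11.4] [0.3797 0.6141 0.025 ]
[375   2  27  52 288] [388.6  24.9] [0.3888 0.484  0.025 ]
[499  39  13  62 591] [506.1  68.1] [0.4336 0.6048 0.025 ]
[506 125   6  47 210] [508.9 148.5] [0.51   0.5992 0.025 ]
[  43  140   57   75 2415] [ 71.  177.2] [0.4349 0.2058 0.025 ]
[ 218  169   75   70 4000] [255.3 203.8] [0.499  0.3513 0.025 ]
[166 312  26  26 331] [176.8 325.2] [0.6038 0.2411 0.025 ]
```

View pics/w6.png

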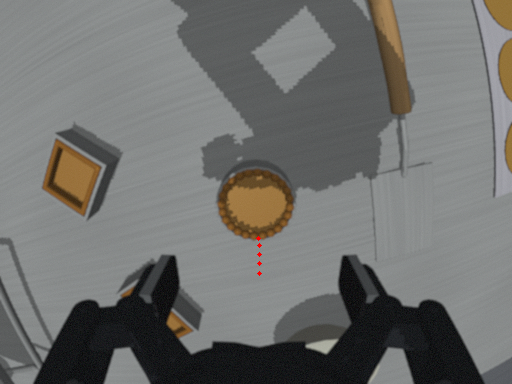

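Request:
jog_arm([
  [[1,-4,2,-25,0,0.5,0],[1,0,0,-25,0,0,0],[1,0,0,-20,0,0,0],[1,0,0,-10,0,0,0],[1,0,0,0,0,0,0]],
])

```text
time: 12.58
tcp_pos: [0.5099, 0.3563, -0.0094]
tool_rot: [0.706, 0.1, 0.695, -0.088]
wrist_force: [-0.0, -0.2, 0.2]
gripper_width: 1.002
```

Request:
jog_arm([
  [[1,-10,-2,0,-0.8,1,0],[1,0,0,0,0,0,0],[1,0,0,0,0,0,0]],
])

```text
time: 12.83
tcp_pos: [0.5016, 0.3547, -0.0055]
tool_rot: [0.702, 0.096, 0.7, -0.094]
wrist_force: [0.1, 0.1, -0.9]
gripper_width: 0.998
```

Run:
```python
from h import *
p,R=tool();print(p.round(4),R[:,0].round(3),R[:,1].round(3))
w=grab_frame("wrist")
hsv=cv2.cvtColor(w["img"],cv2.COLOR_BGR2HSV);m=cv2.inRange(hsv,(8,120,60),(25,255,255))
n,l,st,c=cv2.connectedComponentsWithStats(m)
for i in range(1,n):
    if st[i,4]>1500: print(st[i],c[i].round(1),wat(w,c[i],.025,p,R).round(4))
```

```text
[ 0.5016  0.3547 -0.0055] [ 0.003  0.002 -1.   ] [0.266 0.964 0.002]
[   0  165   52   92 2846] [ 24.  211.2] [0.4354 0.2077 0.025 ]
[ 202  207  102   89 6836] [252.3 250.8] [0.4981 0.3517 0.025 ]
```

Request:
jog_arm([
  [[1,-2,-2,-10,0,0,0],[1,0,0,-9,0,0,0],[1,0,0,-5,0,0,0],[1,0,0,0,0,0,0]],
])

```text
time: 13.22
tcp_pos: [0.5014, 0.3539, -0.0282]
tool_rot: [0.703, 0.097, 0.698, -0.093]
wrist_force: [-0.4, -0.0, -0.6]
gripper_width: 1.001
```

Request:
jog_arm([
  [[1,-1,-1,-7,0,0,0],[1,0,0,-5,0,0,0],[1,0,0,0,0,0,0]],
])

```text
time: 13.47
tcp_pos: [0.4998, 0.3525, -0.0424]
tool_rot: [0.703, 0.096, 0.699, -0.093]
wrist_force: [-0.7, 0.2, -0.0]
gripper_width: 0.998
```

Run:
```python
from h import *
p,R=tool();print(p.round(4),R[:,0].round(3))
w=grab_frame("wrist");cv2.imwrite("pics/w7.png",w["img"])
```

```text
[ 0.4998  0.3525 -0.0424] [ 0.007  0.004 -1.   ]
```

View pics/w7.png

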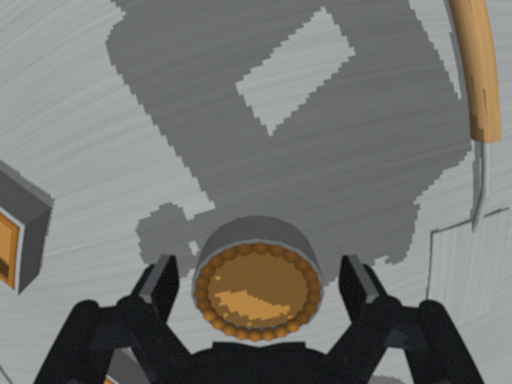

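The pads straddle the mould centrally (gaps at columns 178–195 and 322–342). Closing now.

Request:
jog_arm([
  [[0.85,0,0,0,0,0,0],[0.75,0,0,0,0,0,0],[0.6,0,0,0,0,0,0],[0.5,0,0,0,0,0,0],[0.5,0,0,0,0,0,0]],
], newtons=30)

```text
time: 13.93
tcp_pos: [0.5028, 0.353, -0.0374]
tool_rot: [0.704, 0.096, 0.697, -0.093]
wrist_force: [0.4, -0.7, -1.2]
gripper_width: 0.725
```

Request:
jog_arm([
  [[0.5,0,0,0,0,0,0],[0.5,0,0,0,0,0,0]],
])

```text
time: 14.1
tcp_pos: [0.5025, 0.3529, -0.0378]
tool_rot: [0.704, 0.096, 0.697, -0.093]
wrist_force: [0.0, 0.5, -0.7]
gripper_width: 0.731
```

Request:
jog_arm([
  [[0.5,0,0,10,0,0,0],[0.5,0,0,20,0,0,0],[0.5,0,0,30,0,0,0],[0.5,0,0,30,0,0,0],[0.5,0,0,30,0,0,0]],
])

```text
time: 14.52
tcp_pos: [0.4935, 0.3479, 0.0762]
tool_rot: [0.698, 0.091, 0.704, -0.098]
wrist_force: [0.8, -0.1, -0.4]
gripper_width: 0.728
```

Request:
jog_arm([
  [[0.5,0,0,30,0,0,0],[0.5,0,0,30,0,0,0],[0.5,0,0,15,0,0,0],[0.5,0,0,0,0,0,0]],
])

```text
time: 14.85
tcp_pos: [0.4956, 0.3496, 0.1649]
tool_rot: [0.701, 0.094, 0.7, -0.095]
wrist_force: [0.5, -0.1, -0.0]
gripper_width: 0.722
```

Request:
jog_arm([
  [[0.5,1,-12,0,0,0,0],[0.5,3,-25,0,0,0,0],[0.5,3,-30,0,0,0,0],[0.5,3,-30,0,0,0,0],[0.5,3,-30,0,0,0,0]],
])

```text
time: 15.27
tcp_pos: [0.5052, 0.22, 0.1608]
tool_rot: [0.7, 0.09, 0.702, -0.092]
wrist_force: [0.2, -0.0, -0.6]
gripper_width: 0.727
```

Request:
jog_arm([
  [[0.5,3,-30,0,0,0,0],[0.5,3,-30,0,0,0,0],[0.5,3,-30,0,0,0,0],[0.5,3,-30,0,0,0,0],[0.5,3,-30,0,0,0,0]],
])

```text
time: 15.68
tcp_pos: [0.512, 0.0584, 0.1491]
tool_rot: [0.694, 0.088, 0.708, -0.094]
wrist_force: [1.2, 0.1, -0.8]
gripper_width: 0.73
```

Request:
jog_arm([
  [[0.5,3,-30,0,0,0,0],[0.5,3,-30,0,0,0,0],[0.5,3,-25,0,0,0,0],[0.5,2,-15,0,0,0,0],[0.5,0,0,0,0,0,0]],
])

```text
time: 16.1
tcp_pos: [0.5138, -0.0542, 0.1377]
tool_rot: [0.687, 0.089, 0.714, -0.097]
wrist_force: [-0.8, 0.9, 0.1]
gripper_width: 0.732
```

Request:
jog_arm([
  [[0.5,13,-20,5,0.2,-1,0],[0.5,8,-20,2,0,-1,0],[0.5,5,-12,0,0,0,0],[0.5,0,0,0,0,0,0],[0.5,0,0,0,0,0,0]],
])

```text
time: 16.52
tcp_pos: [0.5335, -0.1073, 0.1357]
tool_rot: [0.694, 0.094, 0.707, -0.094]
wrist_force: [0.2, 0.5, -1.1]
gripper_width: 0.727
```

Run:
```python
from h import *
p,R=tool();print(p.round(4),R[:,0].round(3))
for n in("top","scene"):
    f=grab_frame(n)
    for r in landmark_of("tray_spot",f)[:1]: print(n,np.round(r["position"]),round(r["score"],2),at(f,r["position"],.14).round(4))
w=grab_frame("wrist")
for r in landmark_of("tray_spot",w)[:2]: print(np.round(r["position"]),round(r["score"],2),wat(w,r["position"],.14,p,R).round(4))
cv2.imwrite("pics/w8.png",w["img"])
```

```text
[ 0.5335 -0.1073  0.1357] [-0.019  0.003 -1.   ]
top [318. 177.] 0.58 [ 0.5544 -0.1284  0.14  ]
scene [294. 176.] 0.86 [ 0.5371 -0.1235  0.14  ]
[ 57. 191.] 0.19 [ 0.466  -0.2411  0.14  ]
```

Request:
jog_arm([
  [[0.5,4,-2,-10,0,-1,0],[0.5,0,0,-8,0,0,0],[0.5,0,0,-5,0,0,0],[0.5,0,0,0,0,0,0],[0.5,0,0,0,0,0,0]],
])

```text
time: 17.23
tcp_pos: [0.5387, -0.1067, 0.1139]
tool_rot: [0.702, 0.093, 0.7, -0.092]
wrist_force: [-0.2, 0.0, -0.8]
gripper_width: 0.727
```

Request:
jog_arm([
  [[0.5,0,0,-4,0,0,0],[0.5,0,0,-3,0,0,0],[0.5,0,0,0,0,0,0],[0.5,0,0,0,0,0,0]],
])

```text
time: 17.57
tcp_pos: [0.5389, -0.1065, 0.1068]
tool_rot: [0.702, 0.093, 0.7, -0.092]
wrist_force: [-0.2, -0.1, -1.1]
gripper_width: 0.727
```

Request:
jog_arm([
  [[0.5,0,0,-2,0,0,0],[0.5,0,0,-1.5,0,0,0],[0.5,0,0,0,0,0,0],[0.5,0,0,0,0,0,0]],
])

```text
time: 17.9
tcp_pos: [0.5392, -0.1067, 0.1035]
tool_rot: [0.702, 0.093, 0.7, -0.092]
wrist_force: [1.0, 0.3, -1.0]
gripper_width: 0.724
```

Request:
jog_arm([
  [[0.5,0,0,-1.5,0,0,0],[0.5,0,0,0,0,0,0],[0.5,0,0,0,0,0,0]],
])

```text
time: 18.15
tcp_pos: [0.5394, -0.1068, 0.102]
tool_rot: [0.702, 0.093, 0.7, -0.092]
wrist_force: [-0.2, 0.6, -0.7]
gripper_width: 0.728
```

Request:
jog_arm([
  [[0.5,0,0,-1,0,0,0],[0.5,0,0,0,0,0,0],[0.5,0,0,0,0,0,0]],
])

```text
time: 18.4
tcp_pos: [0.5394, -0.1069, 0.101]
tool_rot: [0.702, 0.093, 0.7, -0.092]
wrist_force: [-0.3, 0.7, -1.4]
gripper_width: 0.728
```

Request:
jog_arm([
  [[0.5,0,0,-1,0,0,0],[0.5,0,0,0,0,0,0],[0.5,0,0,0,0,0,0]],
])

```text
time: 18.65
tcp_pos: [0.5398, -0.107, 0.1007]
tool_rot: [0.703, 0.093, 0.699, -0.092]
wrist_force: [-0.0, 0.4, -0.8]
gripper_width: 0.725
```

Request:
jog_arm([
  [[0.5,0,0,-1,0,0,0],[0.5,0,0,0,0,0,0],[0.5,0,0,0,0,0,0]],
])

```text
time: 18.9
tcp_pos: [0.5402, -0.1071, 0.1006]
tool_rot: [0.703, 0.093, 0.699, -0.092]
wrist_force: [0.3, -0.5, -0.9]
gripper_width: 0.729
```

```bash
python3 -c "
from h import *
s=read_state();print(s['wrist_force'],s['moment'],s['tcp_pos'])"
```

```text
[ 0.27693073 -0.5115037  -0.93671524] [ 0.00362007  0.03267911 -0.02172793] [ 0.54021017 -0.10709611  0.10060721]
```

Request:
jog_arm([
  [[0.5,0,0,-2.5,0,0,0],[0.5,0,0,0,0,0,0],[0.5,0,0,0,0,0,0]],
])

```text
time: 19.15
tcp_pos: [0.541, -0.1073, 0.1014]
tool_rot: [0.703, 0.093, 0.699, -0.092]
wrist_force: [0.3, 0.0, -0.6]
gripper_width: 0.726
```

Height has stalled at 0.101 despite further lowering, so the tartlet is seated on the tray. Releasing.

Request:
jog_arm([
  [[0.78,0,0,0,0,0,0],[0.85,0,0,0,0,0,0],[1,0,0,0,0,0,0],[1,0,0,0,0,0,0],[1,0,0,0,0,0,0]],
])

```text
time: 19.57
tcp_pos: [0.5406, -0.1072, 0.1]
tool_rot: [0.703, 0.093, 0.699, -0.092]
wrist_force: [0.2, 0.5, -0.3]
gripper_width: 1.001
```

Request:
jog_arm([
  [[1,0,0,10,0,0,0],[1,0,0,20,0,0,0],[1,0,0,30,0,0,0],[1,0,0,30,0,0,0],[1,0,0,0,0,0,0]],
])

```text
time: 19.98
tcp_pos: [0.5376, -0.1064, 0.1923]
tool_rot: [0.701, 0.093, 0.701, -0.092]
wrist_force: [0.7, 0.1, 1.3]
gripper_width: 1.002
```

Request:
jog_arm([
  [[0.4,4,25,25,0,0,0],[0.4,8,30,10,0,0,0],[0.4,8,35,0,0,0,0],[0.4,8,30,0,0,0,0],[0.4,0,0,0,0,0,0]],
])

```text
time: 20.4
tcp_pos: [0.5681, 0.016, 0.2364]
tool_rot: [0.704, 0.096, 0.697, -0.094]
wrist_force: [-1.3, -1.1, 0.2]
gripper_width: 0.396
```

Run:
```python
from h import *
p,R=tool();print(p.round(4),R.round(3))
for n in("top","scene"):
    f=grab_frame(n)
    for k,z in(("tray_spot",.14),("door_handle",.038),("round_tartlet",.14)):
      for r in landmark_of(k,f)[:3]: print(n,k,np.round(r["position"]),round(r["score"],2),at(f,r["position"],z).round(4))
w=grab_frame("wrist")
for k,z in(("door_handle",.038),("round_tartlet",.14)):
  for r in landmark_of(k,w)[:2]: print(k,np.round(r["position"]),round(r["score"],2),wat(w,r["position"],z,p,R).round(4))
v=w["img"].copy()
cv2.imwrite("pics/w9.png",v)
```

```text
[0.5681 0.016  0.2364] [[ 0.01   0.265  0.964]
 [ 0.002  0.964 -0.265]
 [-1.     0.004  0.009]]
top tray_spot [318. 180.] 0.97 [ 0.5439 -0.1273  0.14  ]
top door_handle [271. 169.] 0.81 [0.5868 0.0155 0.038 ]
top door_handle [168. 136.] 0.55 [0.6914 0.3618 0.038 ]
top round_tartlet [309. 178.] 0.69 [ 0.5504 -0.0998  0.14  ]
top round_tartlet [162. 253.] 0.62 [0.3107 0.3423 0.14  ]
scene tray_spot [293. 175.] 0.89 [ 0.5399 -0.1202  0.14  ]
scene door_handle [256. 191.] 0.49 [0.5703 0.0167 0.038 ]
scene round_tartlet [291. 177.] 0.62 [ 0.5386 -0.1102  0.14  ]
scene round_tartlet [193. 294.] 0.48 [0.2853 0.3791 0.14  ]
round_tartlet [141. 193.] 0.79 [ 0.5413 -0.1012  0.14  ]
```

View pics/w9.png

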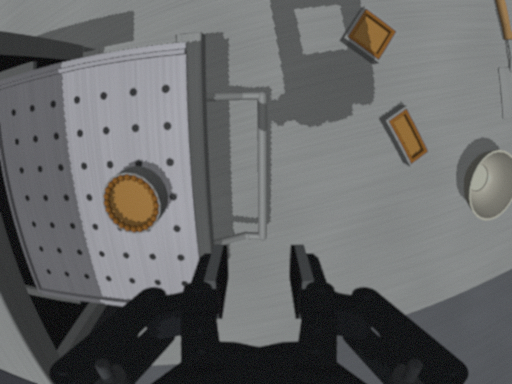

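The picture shows the round tartlet upright on the tray at (135,200), and the handle bar clear at column 262, rows 97–237. Going back down onto the bar.

Request:
jog_arm([
  [[0.4,8,-4,-30,0,0,0],[0.4,0,0,-40,0,0,0],[0.4,0,0,-40,0,0,0],[0.4,0,0,-30,0,0,0],[0.4,0,0,0,0,0,0]],
])

```text
time: 21.37
tcp_pos: [0.5775, 0.0052, 0.0959]
tool_rot: [0.707, 0.098, 0.693, -0.097]
wrist_force: [-1.8, 0.2, -1.7]
gripper_width: 0.402
```

Request:
jog_arm([
  [[0.4,0,6,-25,0,1.2,0],[0.4,0,0,-20,0,0,0],[0.4,0,0,-10,0,0,0],[0.4,0,0,0,0,0,0]],
])

```text
time: 21.7
tcp_pos: [0.5792, 0.0103, 0.0428]
tool_rot: [0.7, 0.098, 0.7, -0.099]
wrist_force: [-0.6, 0.3, -0.2]
gripper_width: 0.399
```

Run:
```python
from h import *
p,R=tool();print(p.round(4),R[:,0].round(3))
f=grab_frame("wrist");H=np.array([.512,-.2065,.065]);o=np.array([.26,.966,0]);Y=np.array([.966,-.26,0])
B=H+.230*o;B[2]=.038
for d in(-.095,-.04): print(np.round(wproj(f,B+d*Y,p,R)))
# bar columns along a row
g=cv2.cvtColor(f["img"],cv2.COLOR_BGR2GRAY)
for v in(190,205): print(v,g[v,220:300].tolist())
```

```text
[0.5792 0.0103 0.0428] [ 0.    -0.002 -1.   ]
[262.  68.]
[263. 157.]
190 [167, 170, 168, 155, 137, 128, 125, 115, 112, 114, 112, 113, 110, 110, 111, 109, 109, 111, 111, 111, 108, 111, 112, 109, 113, 110, 113, 112, 112, 114, 114, 110, 98, 92, 95, 102, 106, 106, 109, 109, 113, 109, 114, 111, 110, 109, 106, 101, 102, 97, 97, 103, 109, 111, 112, 111, 111, 110, 111, 112, 111, 110, 110, 112, 112, 113, 114, 113, 113, 113, 113, 116, 116, 113, 112, 113, 110, 113, 110, 112]
205 [163, 165, 163, 163, 162, 165, 166, 163, 164, 169, 169, 171, 170, 170, 170, 170, 171, 171, 171, 168, 168, 165, 168, 165, 161, 163, 163, 162, 161, 163, 161, 157, 134, 105, 92, 103, 104, 105, 109, 110, 112, 110, 115, 108, 110, 109, 105, 104, 102, 97, 93, 100, 110, 112, 110, 110, 108, 110, 133, 159, 167, 165, 165, 168, 167, 166, 168, 169, 170, 169, 169, 168, 167, 170, 170, 170, 168, 167, 169, 166]
```

Request:
jog_arm([
  [[0.4,0,0,-25,0,0,0],[0.4,0,0,-20,0,0,0],[0.4,0,0,-10,0,0,0],[0.4,0,0,0,0,0,0]],
])

```text
time: 22.08
tcp_pos: [0.5883, 0.0092, -0.0015]
tool_rot: [0.707, 0.098, 0.693, -0.098]
wrist_force: [-0.2, -0.6, -0.9]
gripper_width: 0.398
```

Request:
jog_arm([
  [[0.2,0,0,0,0,0,0],[0,0,0,0,0,0,0],[0,0,0,0,0,0,0],[0,0,0,0,0,0,0]],
], newtons=40)

```text
time: 22.42
tcp_pos: [0.5903, 0.0096, 0.0025]
tool_rot: [0.709, 0.099, 0.692, -0.098]
wrist_force: [1.3, 1.0, -5.1]
gripper_width: 0.114
```

Request:
jog_arm([
  [[0.4,0,0,0,0,0,0],[0.4,0,0,0,0,0,0],[0.4,-6,0,-6,0,1.3,0],[0.4,0,0,-8,0,0,0],[0.4,0,0,0,0,0,0]],
])

```text
time: 22.83
tcp_pos: [0.5871, 0.0089, -0.0083]
tool_rot: [0.703, 0.097, 0.698, -0.099]
wrist_force: [-0.7, -0.2, 0.5]
gripper_width: 0.403
```

Request:
jog_arm([
  [[0.4,-4,0,-5,0,0.4,0],[0.4,0,0,-4,0,0,0],[0.4,0,0,0,0,0,0]],
])

```text
time: 23.08
tcp_pos: [0.5827, 0.0088, -0.0186]
tool_rot: [0.7, 0.097, 0.701, -0.1]
wrist_force: [0.2, -0.1, -0.1]
gripper_width: 0.4
```

Request:
jog_arm([
  [[0.2,0,0,0,0,0,0],[0,0,0,0,0,0,0],[0,0,0,0,0,0,0],[0,0,0,0,0,0,0]],
])

```text
time: 23.42
tcp_pos: [0.583, 0.0116, -0.0193]
tool_rot: [0.7, 0.099, 0.701, -0.098]
wrist_force: [-0.4, -0.5, -0.4]
gripper_width: 0.126
```

Request:
jog_arm([
  [[0,0,1,7,0,0,0],[0,0,0.5,12,0,0,0],[0,0,0,13,0,0,0],[0,0,-0.5,13,0,0,0],[0,0,-1,13,0,0,0]],
])

```text
time: 23.83
tcp_pos: [0.583, 0.0116, 0.0353]
tool_rot: [0.701, 0.1, 0.7, -0.098]
wrist_force: [3.4, -1.7, -6.3]
gripper_width: 0.124
```

Request:
jog_arm([
  [[0,-0.5,-2,13.3,0,0,0],[0,-0.7,-2.6,13.2,0,0,0],[0,-0.9,-3.3,13,0,0,0],[0,-1.1,-4,12.8,0,0,0],[0,-1.3,-4.7,12.5,0,0,0]],
])

```text
time: 24.25
tcp_pos: [0.578, -0.007, 0.1056]
tool_rot: [0.701, 0.099, 0.699, -0.098]
wrist_force: [5.1, -3.8, -8.5]
gripper_width: 0.124
```

Request:
jog_arm([
  [[0,-1.5,-5.4,12.2,0,0,0],[0,-1.6,-6,12,0,0,0],[0,-1.8,-7,11.5,0,0,0],[0,-2,-7.4,11,0,0,0]],
])

```text
time: 24.58
tcp_pos: [0.5699, -0.0369, 0.1569]
tool_rot: [0.702, 0.098, 0.699, -0.1]
wrist_force: [6.5, -2.6, -9.4]
gripper_width: 0.125
```

Request:
jog_arm([
  [[0,-2.3,-8.6,10,0,0,0],[0,-2.5,-9,9.5,0,0,0],[0,-2.6,-9.6,9,0,0,0],[0,-2.7,-10,8.4,0,0,0],[0,-2.8,-10.6,7.8,0,0,0]],
])

```text
time: 25.0
tcp_pos: [0.5561, -0.0878, 0.2065]
tool_rot: [0.703, 0.099, 0.697, -0.099]
wrist_force: [6.6, -1.1, -9.8]
gripper_width: 0.122
```

Request:
jog_arm([
  [[0,-3,-11,6.5,0,0,0],[0,-3,-11,6,0,0,0],[0,-3,-11,5,0,0,0],[0,-3,-10,4,0,0,0],[0,-2.5,-8,2.5,0,0,0]],
])

```text
time: 25.42
tcp_pos: [0.5421, -0.1403, 0.2343]
tool_rot: [0.707, 0.103, 0.693, -0.097]
wrist_force: [9.5, 0.2, -10.4]
gripper_width: 0.118
```

Request:
jog_arm([
  [[0,-2,-7,2,0,0,0],[0,-2,-6,1,0,0,0],[0,-1,-4,1,0,0,0],[0,0,0,0,0,0,0]],
])

```text
time: 25.75
tcp_pos: [0.5379, -0.1566, 0.2397]
tool_rot: [0.709, 0.107, 0.691, -0.094]
wrist_force: [8.5, -1.9, -10.0]
gripper_width: 0.126
```

Request:
jog_arm([
  [[0,-1,-4,0,0,0,0],[0,-1,-4,0,0,0,0],[0,0,-4,0,0,0,0],[0,0,0,0,0,0,0]],
])

```text
time: 26.08
tcp_pos: [0.5384, -0.1548, 0.2398]
tool_rot: [0.711, 0.117, 0.689, -0.081]
wrist_force: [8.5, -9.6, -9.7]
gripper_width: 0.123
```

Request:
jog_arm([
  [[0.4,0,0,0,0,0,0],[0.4,0,0,0,0,0,0],[0.4,0,3,20,-1.3,1,0],[0.4,0,0,30,-1.3,1,0],[0.4,0,0,40,0,0,0]],
])

```text
time: 26.5
tcp_pos: [0.5291, -0.1503, 0.3275]
tool_rot: [0.692, 0.101, 0.708, -0.099]
wrist_force: [-0.5, -0.6, 0.6]
gripper_width: 0.399
```

Request:
jog_arm([
  [[0.4,0,0,30,0,0,0],[0.4,0,0,0,0,0,0],[0.4,0,0,0,0,0,0]],
])

```text
time: 26.75
tcp_pos: [0.5292, -0.1509, 0.3744]
tool_rot: [0.698, 0.1, 0.702, -0.1]
wrist_force: [-0.0, 0.9, -0.4]
gripper_width: 0.4
```

Run:
```python
from h import *
p,R=tool();print(p.round(4),R[:,0].round(3))
w=grab_frame("wrist")
for r in landmark_of("door_handle",w)[:2]: print(np.round(r["position"]),round(r["score"],2),wat(w,r["position"],.29,p,R).round(4))
H=np.array([.512,-.2065,.065]);o=np.array([.26,.966,0]);Y=np.array([.966,-.26,0]);v=w["img"].copy()
for t,c in((0,(0,255,0)),(.05,(0,255,255)),(.1,(0,0,255))):
    B=H+(.225*np.sin(t)+.055*np.cos(t))*o;B[2]+=.225*np.cos(t)-.055*np.sin(t)
    for d in(-.095,-.03): q=wproj(w,B+d*Y,p,R);print(t,d,np.round(q,1));cv2.circle(v,tuple(int(x) for x in q),2,c,-1)
g=cv2.cvtColor(w["img"],cv2.COLOR_BGR2GRAY)
for row in(110,150): print(row,g[row,235:295].tolist())
cv2.imwrite("pics/w10.png",v)
```

```text
[ 0.5292 -0.1509  0.3744] [-0.007  0.001 -1.   ]
[255. 194.] 0.67 [ 0.53   -0.1547  0.29  ]
0 -0.095 [252.8  85.2]
0 -0.03 [254.6 158.2]
0.05 -0.095 [265.7  85.1]
0.05 -0.03 [267.  157.3]
0.1 -0.095 [278.1  85.2]
0.1 -0.03 [278.9 156.4]
110 [94, 92, 93, 94, 94, 94, 94, 95, 95, 91, 91, 102, 118, 127, 137, 143, 148, 150, 144, 136, 130, 121, 109, 94, 95, 120, 133, 134, 135, 135, 135, 136, 136, 137, 138, 138, 135, 136, 137, 135, 134, 134, 135, 134, 136, 132, 127, 107, 92, 88, 89, 89, 92, 107, 129, 136, 136, 135, 136, 133]
150 [79, 89, 92, 93, 92, 95, 91, 92, 92, 92, 89, 80, 80, 83, 85, 90, 92, 93, 97, 92, 91, 87, 87, 81, 79, 98, 130, 136, 137, 134, 137, 136, 137, 135, 134, 136, 134, 134, 137, 135, 138, 138, 136, 136, 139, 137, 125, 109, 96, 90, 90, 90, 96, 116, 133, 140, 139, 137, 139, 139]
```

The bar is back at the pixels predicted for shut: centre 252.5 measured against 254.5 predicted at 0 rad and 267 at 0.05 rad. One last check of the bystanders, then I hand in.

Request:
jog_arm([
  [[0.4,0,20,25,0,0,0],[0.4,0,20,20,0,0,0],[0.4,0,0,0,0,0,0],[0.4,0,0,0,0,0,0]],
])

```text
time: 27.18
tcp_pos: [0.5256, -0.11, 0.4121]
tool_rot: [0.692, 0.102, 0.708, -0.1]
wrist_force: [0.6, -0.7, -0.9]
gripper_width: 0.401
```

Run:
```python
from h import *
f=grab_frame("top")
for k in("square_tartlet","oblong_tartlet","bowl","spatula","round_tartlet"):
    for r in landmark_of(k,f)[:2]: print(k,np.round(r["position"],1),round(r["score"],2))
s=read_state();print(s["tcp_pos"],s["wrist_force"],abs(s["qvel"]).max(),s["time"])
print(job_done())
```

```text
square_tartlet [214.  211.8] 0.57
square_tartlet [332.3 178.7] 0.51
oblong_tartlet [208.4 168.6] 0.79
bowl [165.3 137. ] 0.67
bowl [215.  212.5] 0.28
spatula [132.9 202.8] 0.79
round_tartlet [159.3 250.8] 0.65
[ 0.52562676 -0.11071939  0.4118462 ] [ 0.70169587 -0.18709378  0.49356557] 0.0074193296513729344 27.4833
the job is handed in; nothing more can be done
None
```

I eased the oven door fully open by its handle, stood the round tartlet on the tray, pushed the door shut again, and handed the job in at about 27 s of the 72 s allowed. The round tartlet was the orange one at top-camera pixel (171,192); I left the purple look-alike alone.

**Last checks**
- **Door shut:** the wrist camera shows the handle bar at its shut position (column 252.5, against 254.5 predicted for 0 rad and 267 for 0.05 rad). The bar stopped moving when I pushed further in.
- **Tartlet:** the picture taken just after release showed it upright on the tray, near the centreline and slightly ahead of tray_spot.
- **Other items:** the square and oblong tartlets, bowl and spatula are within about 4 px of their first readings in the top camera, which is detector noise.
- **Robot:** it stands clear of everything, and the wrist force reads near zero.

**What failed or disagreed**
- The first two tries to grip the bar closed on nothing. The real fingertips sit roughly 30 mm or more behind the reported TCP, so I worked from measured contact heights from then on.
- The last view of the closed door could not be opened because the picture limit was reached, so I checked the door from pixel values only.
- With the door shut, I could not see the tartlet inside the oven.

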